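# Load the turned parts onto the carrier spindle in order

### The arm

A 6-joint arm with a two-finger parallel gripper is mounted at the origin on the work surface. World frame = base frame: x ahead of the robot, y to its left, z up, the work surface at z = 0. Lengths are in mm, angles in rad, forces in N, time in s.
With the tool pointing down it reaches from about 350 to 875 mm from the base axis. Payload 4.2 kg.
Tool frame: the origin (TCP) lies at the very end of the fingers, on their centre line; the grasp point (between the pads) lies 19 mm behind it; z points along the fingers, y is the line along which they close (so a half turn about z gives the same grasp; the last joint's range is limited). The gripper opens to 85 mm and grips with 20 to 120 N. Pads are 22 mm wide; open, the fingers measure 114 mm over their backs; the gripper's body (76 mm by 85 mm) begins 54 mm behind the grasp point. The pads swing forward as they close: fully open they stand 13 mm farther back than shut.
Start: joints at [-1.032, 0.385, 0.008, 0, -1.194, -0.259], TCP at [172.618, -600.668, 231.312] pointing down, gripper open.
Joint ranges: [-3.14, 3.14], [-1.21, 2.06], [-1.07, 1.41], [-3.16, 2.05], [-2.99, -0.16], [-3.1, 3.1]. Speed limits (rad/s): [2.79, 2.79, 3.14, 3.14, 3.14, 3.14].

### API

Orientations are given as a unit quaternion [x, y, z, w].
In Python, from bench import arm gives the robot as it stands. The module is installed in compiled form; this text tells all that it offers.
- The arm moves only by the tool drive_tool, never from a script. Its argument "targets" is a list of rows, each a list of 5 numbers: the closure, from -1 (fully open) to 1 (shut), then the shift along the tool's x, y, z in mm, then the turn about the tool's z in degrees. In form: [[grip, tx, ty, tz, roll], ...]. A call has 1 to 12 rows; each row is the pose to reach, as a shift and turn from the pose commanded when the call began, along the tool's axes at that moment; what a row does not reach only later rows make up. A row lasts 1/10 s, in which the tool goes at most 50 mm and 8.59 degrees, less where a joint would pass 70% of its speed; a pose out of reach is approached as far as the arm can. A call with a gripper value outside its range is refused whole. The fingers move at their own pace and stop on an object; the grip force is fixed at half the most. Time passes only in rows, so rows that repeat a pose let the fingers close. It gives the time, the measured TCP pose, the force, the opening and the grip force at its end, in the units of the state.
- arm.read_state(): the state, without advancing time (a new reading comes with each control period).
- arm.get_image(name): name is "scene" or "top" or "wrist"; returns the picture (420x560x3 uint8, blue, green, red); there is no depth.
- arm.camera_params(name): a dict with "fov_y" (degrees; the focal length in pixels is half the picture's height over the tangent of half this angle, whatever the lens; pixels are square), "cx", "cy" (the principal point, pixels), "D" ([k1, k2, p1, p2, k3] as OpenCV has them; the pictures are not rectified), "rvec" (rotation vector, rad) and "tvec" (3), from world to camera coordinates, as OpenCV has them; the wrist camera has in their place "tool_from_camera" (4x4, takes a point from camera to tool coordinates, whose origin is the TCP and whose axes are the flange's). Camera axes: x right, y down, z forward; pixel columns grow to the right and rows downward; lengths in mm; the calibration is good to about 2 mm. A picture is of the moment at which its call begins: read the wrist's pose just before it. camera_params takes no time and is no camera call.
- arm.job_done(): hands the job in; it is judged then, once.
The state is a dict: "clock": time; "joints": joint angles; "joint_vel": joint speeds; "joint_efforts": joint torques, N m; "position": TCP position; "ee_rot": TCP orientation; "contact_force": force on the tool from outside, world axes, zero at the start; "wrist_torque": the same for the moment, N m; "gripper_width": finger opening in mm; "grasp_force": force on a finger pad.
Only numpy, scipy, OpenCV 4.12 (cv2) and the standard library are available. Lean on these libraries where they do the work, as an engineer would, in place of code of your own. Each camera call takes 0.05 s, during which the arm holds its last target. There are 200 camera calls.

### The job

Load the set of four turned parts onto the upright spindle of the dark round carrier for the next inspection station, threaded one on top of another and each lying flat: the wide grooved pulley at the bottom, then the toothed gear, then the smooth round sleeve, and the hex nut on top. Lower each part down to its seat before letting go rather than dropping it, and leave the dial gauge and the screwdriver lying where they are.

Things in the scene. Friction and masses are not known exactly. Their poses are not given: they have to be found in the camera images.
- seat (a point): Carrier (fixed to the bench, place varies): a dark steel disc, 100 mm diameter, 12 mm high, with an upright bright steel spindle in its middle, 14 mm diameter, reaching 54 mm above the disc's top face; the last 5 mm taper to 8 mm. The point is on the spindle's axis at the disc's top face (12 mm above the bench); z points up along the spindle.
- pulley_mid (a point): Loose aluminium belt pulley lying flat: 66 mm diameter over its two 4 mm thick flanges, with an 8 mm wide, 5 mm deep groove between them, 16 mm high, with a 24 mm through hole. The widest of the four parts. The point is at its centre, half-way up (8 mm above its underside); z is the hole's axis.
- gear_mid (a point): Loose steel spur gear lying flat: 54 mm diameter over its 18 teeth, 12 mm high, with a 24 mm through hole. The point is at its centre, half-way up (6 mm); z is the hole's axis.
- sleeve_mid (a point): Loose smooth round steel sleeve standing upright: 38 mm diameter, 18 mm high, with a 24 mm through hole. The narrowest and tallest of the four parts. The point is at its centre, half-way up (9 mm); z is the hole's axis.
- nut_mid (a point): Loose steel hexagon nut lying flat: 46 mm across the flats (53 mm across corners), 12 mm high, with an unthreaded hexagonal through hole 24 mm across its flats. The point is at its centre, half-way up (6 mm); z is the hole's axis; x is square to one pair of outer flats (the other pairs at 60 and 120 degrees).
- dial: Bystander, loose: dial gauge lying on its back, black round case 56 mm diameter, 16 mm high, yellow face, with a thin stem reaching 74 mm from the case's centre. Origin at the centre of the case's underside; x points along the stem.
- driver: Bystander, loose: screwdriver 180 mm long, lying on the bench, red handle 26 mm thick. Origin half-way along it at bench level; x points along it from handle to tip.
- bin: Bystander, fixed: open blue plastic bin with small steel pins in it, 200 mm (x) by 275 mm (y), 72 mm high. Origin at the centre of its underside.
There are look-alikes about, which are no part of the job. Leave any brown, green or yellow look-alike of the part that bears sleeve_mid alone.

How it is judged (in metres and radians):
On the way, in this order (a step that is already met when the one before it is completed fails the run):
1. The pulley is seated on the spindle, flat on the carrier's base (horizontal distance between pulley_mid and seat below 0.008 m and z of pulley_mid in the frame of seat between 0.004 and 0.012 m and angle between pulley_mid's own z axis and vertical below 0.12 rad), for 0.2 s.
2. The gear is on the spindle, flat on the pulley (horizontal distance between gear_mid and seat below 0.008 m and z of gear_mid in the frame of seat between 0.018 and 0.026 m and angle between gear_mid's own z axis and vertical below 0.12 rad), for 0.2 s.
3. The sleeve is on the spindle, flat on the gear (horizontal distance between sleeve_mid and seat below 0.008 m and z of sleeve_mid in the frame of seat between 0.033 and 0.041 m and angle between sleeve_mid's own z axis and vertical below 0.12 rad), for 0.2 s.
4. The hex nut is on the spindle, flat on the sleeve (horizontal distance between nut_mid and seat below 0.008 m and z of nut_mid in the frame of seat between 0.048 and 0.056 m and angle between nut_mid's own z axis and vertical below 0.12 rad), for 0.2 s.
At the end, for the whole second after the job is handed in: On the spindle, from the bottom: pulley, gear, sleeve, nut, each lying flat on the one below (centre within 8 mm of the spindle's axis, height within 4 mm of its place in the stack, tilted less than 7 degrees), all at rest (all of step 1 and all of step 2 and all of step 3 and all of step 4 and linear speed of each of pulley, gear, sleeve, nut below 0.02 m/s); the robot touches nothing.
It fails at once if A part is dropped onto the spindle from a height (it falls freely at over 0.6 m/s) ((linear speed of pulley above 0.6 m/s and contact force between the fingers and pulley below 0.05 N and horizontal distance between pulley_mid and seat below 0.03 m) or (linear speed of gear above 0.6 m/s and contact force between the fingers and gear below 0.05 N and horizontal distance between gear_mid and seat below 0.03 m) or (linear speed of sleeve above 0.6 m/s and contact force between the fingers and sleeve below 0.05 N and horizontal distance between sleeve_mid and seat below 0.03 m) or (linear speed of nut above 0.6 m/s and contact force between the fingers and nut below 0.05 N and horizontal distance between nut_mid and seat below 0.03 m)).
It fails at once if The dial gauge is moved by more than 25 mm (distance of dial from where it was at the start of the episode above 0.025 m).
It fails at once if The screwdriver is moved by more than 25 mm (distance of driver from where it was at the start of the episode above 0.025 m).
It also fails if it takes over 112 s, if anything falls off the work surface, if the arm or the gripper's body presses on something with over 40 N, if the wrist force passes 120 N, or if a joint passes its speed limit or range.

## Working session

There is one attempt and no reset: what is moved stays moved. The work goes in short steps, Python scripts to look and compute and a tool call to move; the robot and the scene stay as the last step left them, time stands still between calls to the robot, and variables do not carry over. Pictures are saved under pics/ and viewed, at most 18 in all, crops included, and the job is handed in when it is done.

Besides the shell and the picture viewer there is one more tool, called after "Emit:" as name([rows], argument=value, ...), one row to a line, values as JSON. drive_tool: Moves the arm, as the interface text tells. Its arguments: {"type":"object","properties":{"targets":{"type":"array","items":{"type":"array","items":{"type":"number"}}}},"required":["targets"]}

```bash
mkdir -p pics
cat > h.py <<'E'
import numpy as np, cv2
from bench import arm
from scipy.spatial.transform import Rotation as R
def cam(name):
    p=arm.camera_params(name); f=210/np.tan(np.radians(p["fov_y"])/2)
    K=np.array([[f,0,p["cx"]],[0,f,p["cy"]],[0,0,1.]]); D=np.array(p["D"],float)
    if name=="wrist":
        s=arm.read_state(); T=np.eye(4); T[:3,:3]=R.from_quat(s["ee_rot"]).as_matrix(); T[:3,3]=s["position"]
        M=np.linalg.inv(T@np.array(p["tool_from_camera"]))
        return K,D,M[:3,:3],M[:3,3]
    return K,D,R.from_rotvec(np.ravel(p["rvec"])).as_matrix(),np.ravel(p["tvec"]).astype(float)
def pix2w(c,uv,z):
    K,D,Rm,t=c; uv=np.array(uv,float).reshape(-1,1,2)
    n=cv2.undistortPoints(uv,K,D).reshape(-1,2); d=np.c_[n,np.ones(len(n))]@Rm; o=-Rm.T@t
    return o+d*((z-o[2])/d[:,2])[:,None]
def w2pix(c,P):
    K,D,Rm,t=c
    return cv2.projectPoints(np.array(P,float).reshape(-1,1,3),cv2.Rodrigues(Rm)[0],t,K,D)[0].reshape(-1,2)
def shot(name,fn):
    c=cam(name); im=arm.get_image(name); cv2.imwrite("pics/"+fn,im); return c,im
E
python3 - <<'E'
from h import *
for n in("top","scene","wrist"):
    c,im=shot(n,n+"0.png"); print(n,arm.camera_params(n)["fov_y"],-c[2].T@c[3])
s=arm.read_state(); print(s)
E
```

```text
top 57.28044505119283 [416.18105088 -31.58801172 961.92859237]
scene 43.55937316165655 [1343.47423253 -223.4412018  1076.1556702 ]
wrist 58.408616377331875 [  93.24337415 -624.37763504  372.40232801]
{'clock': 0.15, 'joints': array([-1.03239254e+00,  3.85391340e-01,  6.97915278e-03, -3.41452486e-04,
       -1.19403227e+00, -2.58615545e-01]), 'joint_vel': array([ 0.00077022, -0.00239601,  0.00454439,  0.00211063, -0.00133914,
       -0.00011293]), 'joint_efforts': array([ 1.04092030e-04, -3.92677903e+01,  1.88582486e+01,  4.18863684e+00,
       -3.39612387e-03,  1.69705551e-06]), 'position': array([ 172.49972807, -600.27616931,  230.48299207]), 'ee_rot': array([-1.39375893e-01,  9.90239191e-01,  8.21075779e-04, -1.73511109e-04]), 'contact_force': array([ 0.26837065,  0.18403817, -0.42770621]), 'wrist_torque': array([ 0.04634635, -0.02579659,  0.01368278]), 'grasp_force': 0.0, 'gripper_width': 85.13543118824755}
```

View pics/top0.png

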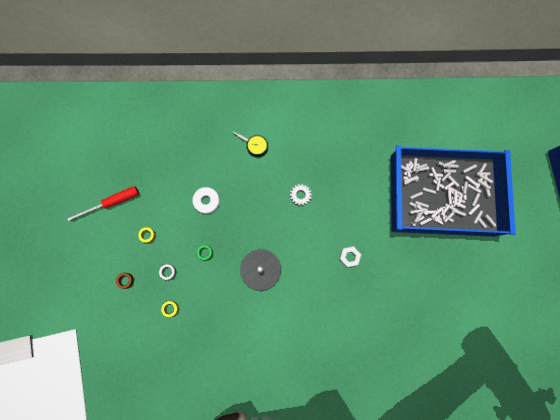

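View pics/scene0.png

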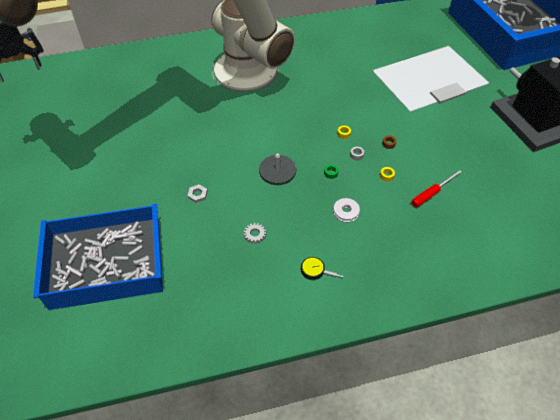

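Top view: pulley at (206,200), gear (301,195), grey sleeve (167,272), nut (350,257), carrier (261,270). The dial is at (257,145) and the screwdriver at about (103,204). The brown, green and yellow rings near the sleeve are the look-alikes. Next I measure the parts.

```bash
cat >> h.py <<'E'
def blobs(im,c,seeds,win,heights,white=True):
    """outer contour minEnclosingCircle centre of the bright grey blob near seeds -> world"""
    hsv=cv2.cvtColor(im,cv2.COLOR_BGR2HSV); out=[]
    m=((hsv[...,1]<70)&(hsv[...,2]>110)).astype(np.uint8)*255
    for s,h in zip(seeds,heights):
        w=np.zeros_like(m); cv2.circle(w,tuple(map(int,s)),win,255,-1)
        cs,_=cv2.findContours(m&w,cv2.RETR_EXTERNAL,cv2.CHAIN_APPROX_NONE)
        k=max(cs,key=cv2.contourArea); P=pix2w(c,k.reshape(-1,2).astype(float),h)[:,:2].astype(np.float32)
        (x,y),r=cv2.minEnclosingCircle(P); out.append((x,y,r))
    return np.array(out)
E
python3 - <<'E'
from h import *
im=cv2.imread("pics/top0.png"); c=cam("top")
print(np.round(blobs(im,c,[(206,200),(301,195),(167,272),(350,257)],20,[16,12,18,12]),1))
hsv=cv2.cvtColor(im,cv2.COLOR_BGR2HSV)
m=((hsv[...,1]<100)&(hsv[...,2]<110)).astype(np.uint8)*255; w=np.zeros_like(m); cv2.circle(w,(261,270),30,255,-1)
k=max(cv2.findContours(m&w,0,1)[0],key=cv2.contourArea)
print("disc",cv2.minEnclosingCircle(pix2w(c,k.reshape(-1,2),12)[:,:2].astype(np.float32)))
print(pix2w(c,[(147,235),(205,253),(125,281),(170,309),(257,145),(234,133)],10).round())
print(np.array(arm.camera_params("wrist")["tool_from_camera"]).round(3), arm.camera_params("wrist"))
cv2.imwrite("pics/crop.png",cv2.resize(im[120:320,60:380],None,fx=2.5,fy=2.5,interpolation=2))
E
```

```text
[[ 617.2  130.1   34.7]
 [ 628.2 -108.4   28.3]
 [ 441.8  221.2   19.3]
 [ 469.7 -226.1   26.5]]
disc ((441.6329040527344, -4.694699287414551), 49.73959732055664)
[[532. 274.  10.]
 [485. 131.  10.]
 [421. 322.  10.]
 [353. 212.  10.]
 [761.   0.  10.]
 [795.  60.  10.]]
[[ 0.00000e+00 -9.46000e-01 -3.24000e-01  8.28070e+01]
 [ 1.00000e+00 -0.00000e+00  1.00000e-03 -1.10300e+00]
 [-1.00000e-03 -3.24000e-01  9.46000e-01 -1.42077e+02]
 [ 0.00000e+00  0.00000e+00  0.00000e+00  1.00000e+00]] {'fov_y': 58.408616377331875, 'cx': 282.3281741152446, 'cy': 210.02826723104218, 'D': array([0.00137855, 0.        , 0.        , 0.        , 0.        ]), 'tool_from_camera': array([[ 2.36455106e-04, -9.46161641e-01, -3.23694444e-01,
         8.28070169e+01],
       [ 9.99998881e-01, -2.54417097e-04,  1.47415116e-03,
        -1.10307055e+00],
       [-1.47713868e-03, -3.23694430e-01,  9.46160522e-01,
        -1.42076720e+02],
       [ 0.00000000e+00,  0.00000000e+00,  0.00000000e+00,
         1.00000000e+00]])}
```

View pics/wrist0.png

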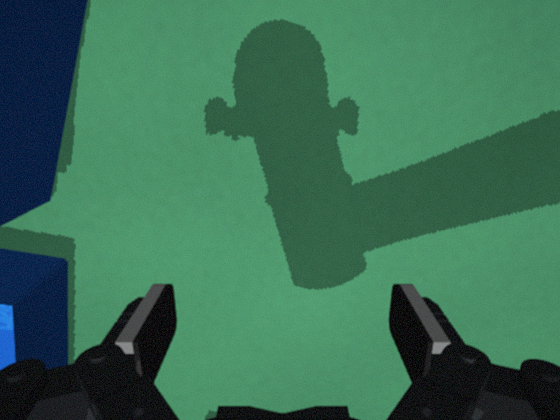

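```bash
cat >> h.py <<'E'
def shift(target):
    s=arm.read_state(); Rm=R.from_quat(s["ee_rot"])
    print("shift",Rm.inv().apply(np.array(target)-s["position"]).round(1),"pos",s["position"].round(1),"rot",Rm.as_matrix()[:2,0].round(3),"F",s["contact_force"].round(1),"w",round(s["gripper_width"],1),"t",s["clock"])
E
python3 -c "
from h import *
shift([617,130,180])"
```

```text
shift [-628.8  579.1   51.4] pos [ 172.5 -600.3  230.5] rot [-0.961 -0.276] F [ 0.3  0.2 -0.4] w 85.1 t 0.15
```

View pics/crop.png

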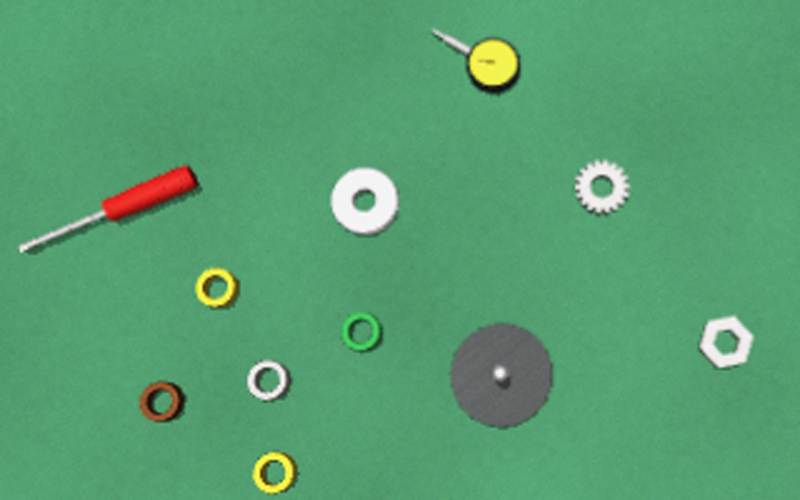

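The crop confirms which part is which. I'm moving above the pulley.

Emit:
drive_tool([
  [-1,-629,579,51,0],
  [-1,-629,579,51,0],
  [-1,-629,579,51,0],
  [-1,-629,579,51,0],
  [-1,-629,579,51,0],
  [-1,-629,579,51,0],
  [-1,-629,579,51,0],
  [-1,-629,579,51,0],
  [-1,-629,579,51,0],
  [-1,-629,579,51,0],
  [-1,-629,579,51,0],
  [-1,-629,579,51,0],
])

```text
clock: 1.35
position: [484.6, -87.1, 195.5]
ee_rot: [-0.14, 0.99, -0.0, 0.0]
contact_force: [0.5, -1.9, -0.2]
gripper_width: 85.5
grasp_force: 0.0
```

```bash
python3 -c "
from h import *
shift([617,130,180])"
```

```text
shift [-187.2  172.    15.6] pos [484.6 -87.1 195.5] rot [-0.961 -0.277] F [ 0.5 -1.9 -0.2] w 85.5 t 1.35
```

Emit:
drive_tool([
  [-1,-170,156,16,0],
  [-1,-170,156,16,0],
  [-1,-170,156,16,0],
  [-1,-170,156,16,0],
  [-1,-170,156,16,0],
  [-1,-170,156,16,0],
  [-1,-170,156,16,0],
  [-1,-170,156,16,0],
])

```text
clock: 2.15
position: [603.8, 106.9, 179.4]
ee_rot: [-0.139, 0.99, -0.0, -0.0]
contact_force: [0.2, -0.0, -0.1]
gripper_width: 85.4
grasp_force: 0.0
```

Run:
```python
from h import *
shift([617,130,180])
c,im=shot("wrist","w1.png"); s=w2pix(c,[617,130,16])[0]; print(s)
print(blobs(im,c,[s],130,[16]))
shift([617,130,60])
```

```text
shift [-19.1  18.5  -0.6] pos [603.8 106.9 179.4] rot [-0.961 -0.275] F [ 0.2 -0.  -0.1] w 85.4 t 2.15
[304.65970171 207.28185501]
[[616.8470459  129.22615051  34.26135635]]
shift [-19.1  18.8 119.8] pos [603.8 106.7 179.8] rot [-0.961 -0.275] F [-0.9 -0.7 -0.6] w 85.6 t 2.2
```

View pics/w1.png

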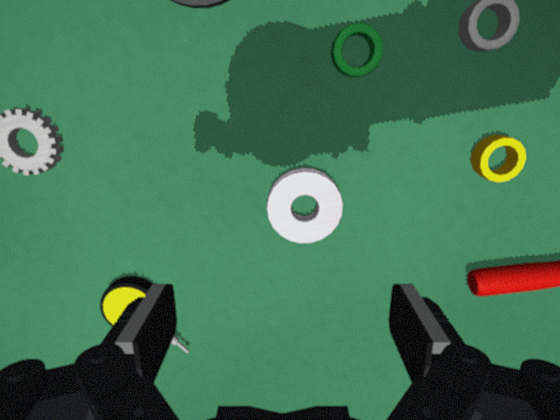

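The pulley shows at (305,207) in the wrist view, and the wrist and top measurements agree within 1 mm. Going down.

Emit:
drive_tool([
  [-1,-19,18,40,0],
  [-1,-19,18,90,0],
  [-1,-19,18,130,0],
  [-1,-19,18,160,0],
  [-1,-19,18,172,0],
  [-1,-19,18,178,0],
  [-1,-19,18,182,0],
  [-1,-19,18,183,0],
  [-1,-19,18,183,0],
])

```text
clock: 3.1
position: [618.5, 130.6, -2.0]
ee_rot: [-0.139, 0.99, 0.0, 0.001]
contact_force: [1.0, -0.2, -1.1]
gripper_width: 85.4
grasp_force: 0.0
```

Run:
```python
from h import *
shift([617,129.5,-4])
shot("wrist","w2.png")
```

```text
shift [ 1.8 -0.6  2. ] pos [618.5 130.6  -2. ] rot [-0.961 -0.276] F [ 1.  -0.2 -1.1] w 85.4 t 3.1
```

View pics/w2.png

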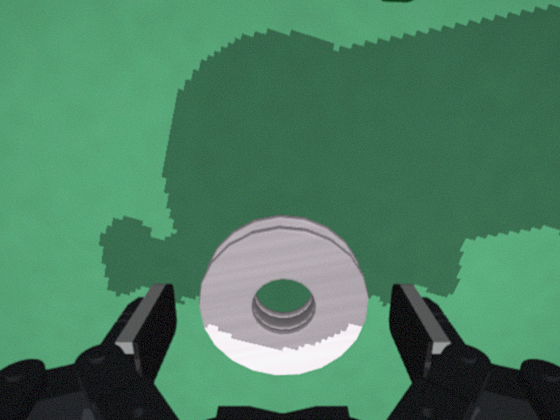

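The pulley is centred between the pads, with its hole at (284,305). Closing.

Emit:
drive_tool([
  [-1,1.8,0,2,0],
  [1,1.8,0,2,0],
  [1,1.8,0,2,0],
  [1,1.8,0,2,0],
  [1,1.8,0,2,0],
  [1,1.8,0,2,0],
  [1,1.8,0,2,0],
  [1,1.8,0,2,0],
])

```text
clock: 3.95
position: [616.2, 130.0, -4.2]
ee_rot: [-0.14, 0.99, 0.0, 0.0]
contact_force: [-1.9, -0.2, 5.5]
gripper_width: 62.8
grasp_force: 64.3
```

Emit:
drive_tool([
  [1,0,0,-5,0],
  [1,0,0,-20,0],
  [1,0,0,-50,0],
  [1,0,0,-90,0],
  [1,0,0,-90,0],
])

```text
clock: 4.45
position: [620.2, 131.2, 91.9]
ee_rot: [-0.14, 0.99, 0.001, 0.007]
contact_force: [-0.3, -0.1, -0.6]
gripper_width: 62.8
grasp_force: 65.9
```

Run:
```python
from h import *
c,im=shot("wrist","w3.png"); shot("scene","s3.png")
shift([441.6,-4.7,88])
```

```text
shift [205.3 -81.3  -2.2] pos [616.5 130.1  86.6] rot [-0.961 -0.276] F [-0.3  0.4 -1.1] w 62.6 t 4.55
```

View pics/w3.png

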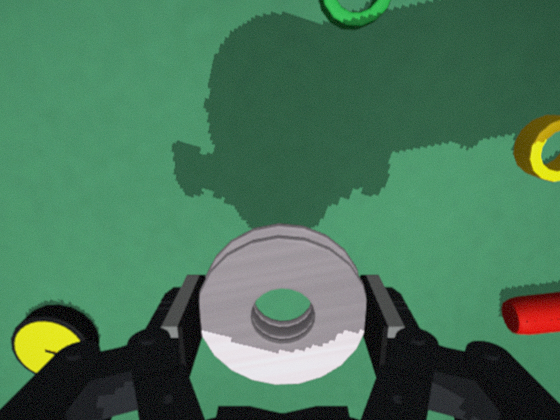

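The pulley is lifted and level, with its hole at about (284,303). Now the offset in the hand and a check of the spindle.

Run:
```python
from h import *
c=cam("wrist"); print(pix2w(c,[(284,304)],106.8), arm.read_state()["position"])
for n,f in(("top","top0.png"),("scene","scene0.png")):
    c=cam(n); p=w2pix(c,[[441.6,-4.7,66],[441.6,-4.7,12]]); print(n,p.round(1))
    im=cv2.imread("pics/"+f); u,v=p[0].astype(int)
    g=cv2.cvtColor(im[v-20:v+30,u-25:u+25],6); ys,xs=np.where(g>150); print(xs.mean()+u-25,ys.mean()+v-20,xs.min()+u-25,xs.max()+u-25,ys.min()+v-20,ys.max()+v-20)
```

```text
[[612.78109568 128.76868086 106.8       ]] [616.51974242 130.14952115  86.56483944]
top [[259.7 268.9]
 [260.4 269.6]]
259.47058823529414 268.6470588235294 258 261 267 271
scene [[277.6 153.8]
 [277.8 167.4]]
277.15384615384613 155.0 276 278 153 157
```

Emit:
drive_tool([
  [1,45,-18,-4,0],
  [1,90,-36,-4,0],
  [1,135,-54,-4,0],
  [1,180,-71,-4,0],
  [1,197,-78,-4,0],
  [1,205,-81,-4,0],
  [1,205,-81,-4,0],
  [1,205,-81,-4,0],
])

```text
clock: 5.35
position: [442.6, -4.0, 88.6]
ee_rot: [-0.14, 0.99, -0.0, 0.0]
contact_force: [0.5, -0.9, -1.6]
gripper_width: 62.5
grasp_force: 65.9
```

Run:
```python
from h import *
c,im=shot("wrist","w4.png")
shift([441.6,-4.7,8])
```

```text
shift [ 1.4 -0.4 80.5] pos [442.7  -3.9  88.5] rot [-0.961 -0.277] F [-0.9  0.5 -1.2] w 62.9 t 5.4
```

View pics/w4.png

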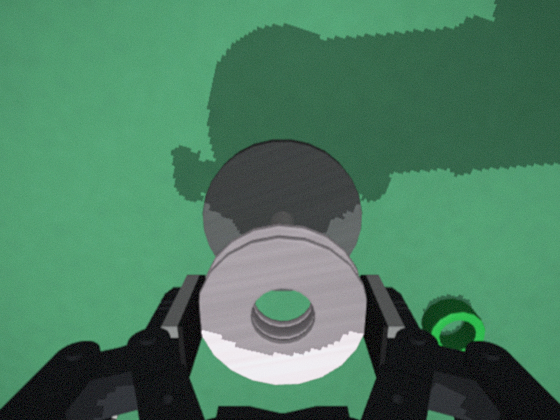

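The spindle tip shows at about (282,218), in line with the hole column. Lowering in stages.

Emit:
drive_tool([
  [1,1.4,-0.4,15,0],
  [1,1.4,-0.4,25,0],
  [1,1.4,-0.4,35,0],
  [1,1.4,-0.4,45,0],
  [1,1.4,-0.4,45,0],
])

```text
clock: 5.9
position: [439.3, -5.6, 42.1]
ee_rot: [-0.139, 0.99, -0.0, -0.002]
contact_force: [0.7, -0.2, -1.5]
gripper_width: 62.6
grasp_force: 65.9
```

Emit:
drive_tool([
  [1,0,0,12,0],
  [1,0,0,22,0],
  [1,0,0,29,0],
  [1,0,0,33,0],
  [1,0,0,34.5,0],
  [1,0,0,35.5,0],
  [1,0,0,35.5,0],
])

```text
clock: 6.6
position: [440.3, -5.4, 8.2]
ee_rot: [-0.139, 0.99, 0.0, 0.0]
contact_force: [0.8, 1.2, -1.9]
gripper_width: 62.7
grasp_force: 65.9
```

```bash
python3 -c "
from h import *
shift([441.6,-4.7,7.8])"
```

```text
shift [-1.5  0.3  0.4] pos [440.3  -5.4   8.2] rot [-0.961 -0.276] F [ 0.8  1.2 -1.9] w 62.7 t 6.6
```

Emit:
drive_tool([
  [1,-1.5,0,0.7,0],
  [1,-1.5,0,1.4,0],
  [1,-1.5,0,1.4,0],
  [-1,-1.5,0,1.4,0],
  [-1,-1.5,0,1.4,0],
  [-1,-1.5,0,1.4,0],
  [-1,-1.5,0,1.4,0],
  [-1,-1.5,0,1.4,0],
  [-1,-1.5,0,-20,0],
  [-1,-1.5,0,-60,0],
  [-1,-1.5,0,-110,0],
  [-1,-1.5,0,-150,0],
])

```text
clock: 7.8
position: [441.8, -5.0, 160.5]
ee_rot: [-0.14, 0.99, -0.0, 0.001]
contact_force: [1.2, -0.1, -0.4]
gripper_width: 85.8
grasp_force: 0.0
```

Run:
```python
from h import *
c,im=shot("wrist","w5.png"); s=w2pix(c,[441.6,-4.7,28])[0]
print(s,blobs(im,c,[s],150,[28]))
c,im=shot("top","t5.png"); s=w2pix(c,[441.6,-4.7,28])[0]
print(s,blobs(im,c,[s],20,[28]))
shift([628,-108.5,120])
```

```text
[283.73388165 195.87070381] [[442.85739136  -4.94326544  34.07351685]]
[260.19941082 269.39098116] [[436.96789551 -47.25599289   5.30962133]]
shift [-146.  -151.    45.7] pos [445.3  -4.1 163.7] rot [-0.961 -0.277] F [ 0.8  0.1 -0.3] w 85.4 t 7.9
```

View pics/w5.png

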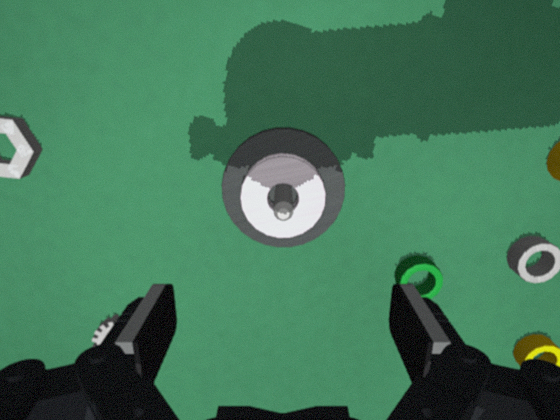

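The pulley is flat on the carrier and centred on the spindle at (283,196). Next is the gear.

Emit:
drive_tool([
  [-1,-32,-33,10,0],
  [-1,-64,-66,20,0],
  [-1,-96,-99,30,0],
  [-1,-128,-132,30,0],
  [-1,-146,-151,30,0],
  [-1,-146,-151,30,0],
  [-1,-146,-151,30,0],
  [-1,-146,-151,30,0],
])

```text
clock: 8.7
position: [622.3, -109.4, 127.5]
ee_rot: [-0.14, 0.99, 0.0, -0.001]
contact_force: [-0.1, -0.8, -0.2]
gripper_width: 85.6
grasp_force: 0.0
```

Run:
```python
from h import *
c,im=shot("wrist","w6.png"); s=w2pix(c,[628,-108.5,12])[0]
b=blobs(im,c,[s],110,[12]); print(s,b)
shift([b[0,0],b[0,1],-2])
```

```text
[282.16007236 210.75868122] [[ 628.61138916 -109.15232849   27.54964638]]
shift [ -6.   -1.7 129.9] pos [ 622.5 -109.2  127.9] rot [-0.961 -0.277] F [0.1 0.  0.1] w 85.5 t 8.75
```

Emit:
drive_tool([
  [-1,-6,-1.7,40,0],
  [-1,-6,-1.7,80,0],
  [-1,-6,-1.7,105,0],
  [-1,-6,-1.7,118,0],
  [-1,-6,-1.7,124,0],
  [-1,-6,-1.7,128,0],
  [-1,-6,-1.7,129.5,0],
  [-1,-6,-1.7,129.5,0],
  [-1,-6,-1.7,129.5,0],
])

```text
clock: 9.65
position: [630.4, -109.8, -0.3]
ee_rot: [-0.139, 0.99, -0.0, 0.001]
contact_force: [0.2, 1.3, 0.0]
gripper_width: 85.3
grasp_force: 0.0
```

```bash
python3 -c "
from h import *
shift([628.5,-109,-1.5])"
```

```text
shift [1.7 1.3 1.2] pos [ 6.304e+02 -1.098e+02 -3.000e-01] rot [-0.961 -0.276] F [0.2 1.3 0. ] w 85.3 t 9.65
```

Emit:
drive_tool([
  [-1,1.7,1.3,1.2,0],
  [-1,1.7,1.3,1.2,0],
  [1,1.7,1.3,1.2,0],
  [1,1.7,1.3,1.2,0],
  [1,1.7,1.3,1.2,0],
  [1,1.7,1.3,1.2,0],
  [1,1.7,1.3,1.2,0],
  [1,1.7,1.3,1.2,0],
  [1,1.7,1.3,1.2,0],
])

```text
clock: 10.55
position: [628.2, -109.0, -1.9]
ee_rot: [-0.14, 0.99, -0.0, 0.001]
contact_force: [-0.5, 0.6, 6.1]
gripper_width: 50.8
grasp_force: 62.0
```

Emit:
drive_tool([
  [1,0,0,-5,0],
  [1,0,0,-20,0],
  [1,0,0,-50,0],
  [1,0,0,-90,0],
  [1,0,0,-105,0],
  [1,0,0,-105,0],
  [1,0,0,-105,0],
])

```text
clock: 11.25
position: [627.1, -108.9, 102.1]
ee_rot: [-0.139, 0.99, 0.0, -0.0]
contact_force: [0.3, 1.0, -2.1]
gripper_width: 50.9
grasp_force: 62.7
```

Run:
```python
from h import *
shot("wrist","w7.png")
shift([441.6,-4.7,104])
```

```text
shift [149.1 151.2  -2.3] pos [ 626.6 -108.9  101.1] rot [-0.961 -0.276] F [ 0.8  0.  -2.3] w 51.0 t 11.3
```

View pics/w7.png

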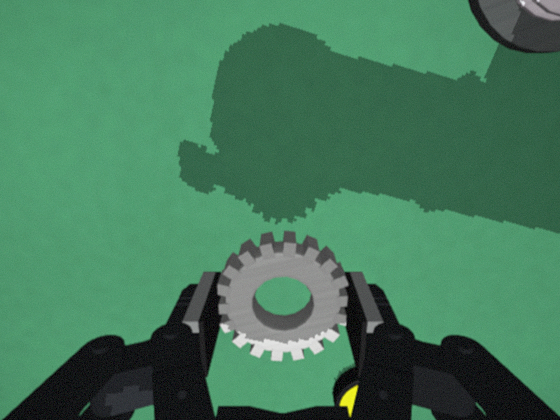

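The gear is held level, with its hole at (283,298). Moving over the spindle.

Emit:
drive_tool([
  [1,33,33,0,0],
  [1,66,67,0,0],
  [1,99,100,0,0],
  [1,128,130,0,0],
  [1,143,145,0,0],
  [1,149,151,0,0],
  [1,149,151,0,0],
  [1,149,151,0,0],
  [1,149,151,0,0],
])

```text
clock: 12.2
position: [444.0, -5.3, 102.1]
ee_rot: [-0.139, 0.99, -0.0, 0.0]
contact_force: [0.4, -0.0, -1.8]
gripper_width: 51.2
grasp_force: 62.8
```

```bash
python3 -c "
from h import *
shift([441.6,-4.7,50])"
```

```text
shift [ 2.1  1.2 52.1] pos [444.   -5.3 102.1] rot [-0.961 -0.275] F [ 0.4 -0.  -1.8] w 51.2 t 12.2
```

Emit:
drive_tool([
  [1,2.1,0.8,10,0],
  [1,2.1,0.8,25,0],
  [1,2.1,0.8,35,0],
  [1,2.1,0.8,45,0],
  [1,2.1,0.8,55,0],
  [1,2.1,0.8,55,0],
  [1,2.1,0.8,55,0],
])

```text
clock: 12.9
position: [440.8, -4.9, 47.2]
ee_rot: [-0.14, 0.99, -0.0, -0.0]
contact_force: [-0.7, -0.2, -1.2]
gripper_width: 51.1
grasp_force: 62.8
```

```bash
python3 -c "
from h import *
shift([441.6,-4.7,26])"
```

```text
shift [-0.9 -0.1 21.2] pos [440.8  -4.9  47.2] rot [-0.961 -0.276] F [-0.7 -0.2 -1.2] w 51.1 t 12.9
```

Emit:
drive_tool([
  [1,0,0,8,0],
  [1,0,0,14,0],
  [1,0,0,18,0],
  [1,0,0,20,0],
  [1,0,0,21,0],
  [1,0,0,22,0],
  [1,0,0,22,0],
])

```text
clock: 13.6
position: [440.6, -4.9, 26.0]
ee_rot: [-0.14, 0.99, -0.0, -0.0]
contact_force: [-2.3, 0.3, 4.8]
gripper_width: 50.7
grasp_force: 63.3
```

Contact felt at the expected height. Releasing and backing off.

Emit:
drive_tool([
  [-1,0,0,0,0],
  [-1,0,0,0,0],
  [-1,0,0,0,0],
  [-1,0,0,0,0],
  [-1,0,0,0,0],
  [-1,0,0,0,0],
  [-1,0,0,-20,0],
  [-1,0,0,-60,0],
  [-1,0,0,-105,0],
  [-1,0,0,-120,0],
  [-1,0,0,-120,0],
])

```text
clock: 14.7
position: [442.4, -4.3, 148.2]
ee_rot: [-0.14, 0.99, 0.001, 0.003]
contact_force: [-0.8, -0.4, -0.4]
gripper_width: 85.4
grasp_force: 0.0
```

Run:
```python
from h import *
c,im=shot("wrist","w8.png"); s=w2pix(c,[441.6,-4.7,40])[0]; print(s)
print(w2pix(c,np.c_[[441.6,468.6,441.6,414.6],[-4.7,-4.7,22.3,-4.7],[40]*4]).round())
shift([441.8,221.2,147])
```

```text
[283.08348508 204.1162739 ]
[[283. 204.]
 [273. 238.]
 [320. 214.]
 [294. 168.]]
shift [-63.1 216.8  -0.4] pos [441.   -4.6 146.3] rot [-0.961 -0.276] F [-0.5 -0.9 -0.4] w 85.7 t 14.75
```

View pics/w8.png

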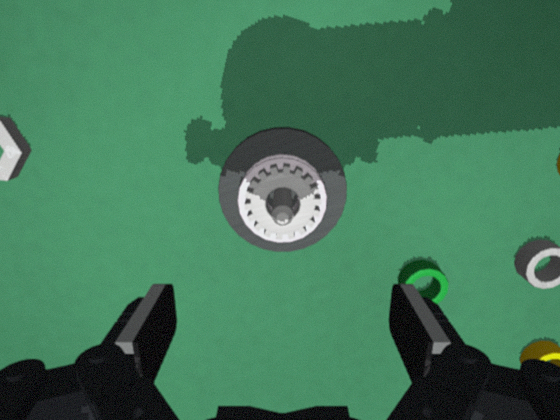

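The gear is flat on the pulley at (283,204). Next is the sleeve.

Emit:
drive_tool([
  [-1,-13,45,0,0],
  [-1,-26,90,0,0],
  [-1,-39,135,0,0],
  [-1,-52,180,0,0],
  [-1,-60,207,0,0],
  [-1,-63,217,0,0],
  [-1,-63,217,0,0],
  [-1,-63,217,0,0],
  [-1,-63,217,0,0],
])

```text
clock: 15.65
position: [441.0, 219.6, 144.9]
ee_rot: [-0.139, 0.99, -0.0, -0.001]
contact_force: [0.1, -0.2, 0.2]
gripper_width: 85.6
grasp_force: 0.0
```

Run:
```python
from h import *
c,im=shot("wrist","w9.png"); s=w2pix(c,[441.8,221.2,18])[0]
b=blobs(im,c,[s],70,[18]); print(s,b)
shift([b[0,0],b[0,1],1])
```

```text
[285.05358665 200.19382249] [[441.80511475 220.32675171  18.88147163]]
shift [ -0.9   0.4 144.2] pos [441.1 219.7 145.2] rot [-0.962 -0.275] F [-0.2  0.2  0.9] w 85.4 t 15.7
```

View pics/w9.png

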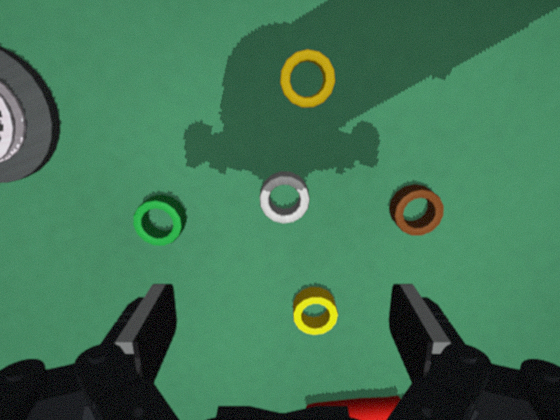

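The grey sleeve is at (285,200), clear of its neighbours. Going down.

Emit:
drive_tool([
  [-1,-0.9,0.4,40,0],
  [-1,-0.9,0.4,80,0],
  [-1,-0.9,0.4,110,0],
  [-1,-0.9,0.4,128,0],
  [-1,-0.9,0.4,138,0],
  [-1,-0.9,0.4,142,0],
  [-1,-0.9,0.4,143,0],
  [-1,-0.9,0.4,143,0],
  [-1,-0.9,0.4,143,0],
])

```text
clock: 16.6
position: [442.6, 222.2, 3.3]
ee_rot: [-0.139, 0.99, 0.001, 0.001]
contact_force: [-0.1, -0.1, 1.2]
gripper_width: 85.4
grasp_force: 0.0
```

```bash
python3 -c "
from h import *
shift([441.8,220.4,2])"
```

```text
shift [ 1.2 -1.5  1.3] pos [442.6 222.2   3.3] rot [-0.961 -0.276] F [-0.1 -0.1  1.2] w 85.4 t 16.6
```

Emit:
drive_tool([
  [-1,1.2,-1.5,1.3,0],
  [-1,1.2,-1.5,1.3,0],
  [1,1.2,-1.5,1.3,0],
  [1,1.2,-1.5,1.3,0],
  [1,1.2,-1.5,1.3,0],
  [1,1.2,-1.5,1.3,0],
  [1,1.2,-1.5,1.3,0],
  [1,1.2,-1.5,1.3,0],
  [1,1.2,-1.5,1.3,0],
  [1,1.2,-1.5,1.3,0],
])

```text
clock: 17.6
position: [441.4, 220.1, 1.6]
ee_rot: [-0.14, 0.99, 0.0, 0.0]
contact_force: [-1.4, -0.9, 5.5]
gripper_width: 36.1
grasp_force: 59.4
```

Emit:
drive_tool([
  [1,0,0,-5,0],
  [1,0,0,-20,0],
  [1,0,0,-50,0],
  [1,0,0,-90,0],
  [1,0,0,-110,0],
  [1,0,0,-110,0],
  [1,0,0,-110,0],
])

```text
clock: 18.3
position: [440.8, 219.7, 110.9]
ee_rot: [-0.139, 0.99, 0.0, -0.0]
contact_force: [-0.2, -0.2, -1.3]
gripper_width: 35.7
grasp_force: 60.0
```

Run:
```python
from h import *
shot("wrist","w10.png")
shift([441.6,-4.7,112])
```

```text
shift [  60.7 -215.7   -1.6] pos [440.5 219.4 110.1] rot [-0.961 -0.276] F [-0.   0.2 -1.2] w 35.7 t 18.35
```

View pics/w10.png

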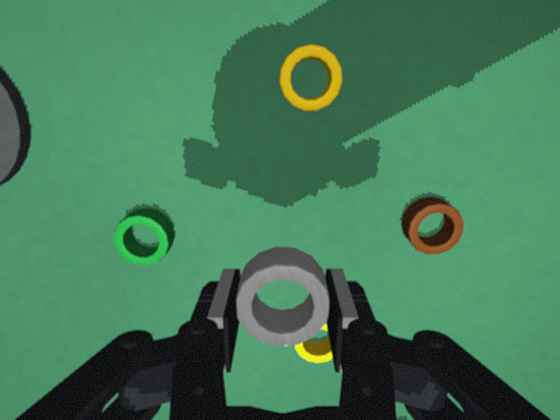

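The sleeve is held upright at (283,297). Carrying it over.

Emit:
drive_tool([
  [1,12,-43,0,0],
  [1,24,-86,0,0],
  [1,36,-129,0,0],
  [1,48,-172,0,0],
  [1,57,-204,0,0],
  [1,61,-216,0,0],
  [1,61,-216,0,0],
  [1,61,-216,0,0],
  [1,61,-216,0,0],
])

```text
clock: 19.25
position: [442.4, -3.6, 110.7]
ee_rot: [-0.14, 0.99, -0.0, -0.0]
contact_force: [0.2, -0.3, -0.6]
gripper_width: 35.9
grasp_force: 60.2
```

```bash
python3 -c "
from h import *
shift([441.6,-4.7,55])"
```

```text
shift [ 1.1 -0.8 55.7] pos [442.4  -3.6 110.7] rot [-0.961 -0.277] F [ 0.2 -0.3 -0.6] w 35.9 t 19.25
```

Emit:
drive_tool([
  [1,0.5,-0.8,15,0],
  [1,0.5,-0.8,30,0],
  [1,0.5,-0.8,40,0],
  [1,0.5,-0.8,48,0],
  [1,0.5,-0.8,56,0],
  [1,0.5,-0.8,56,0],
  [1,0.5,-0.8,56,0],
])

```text
clock: 19.95
position: [442.3, -5.2, 55.2]
ee_rot: [-0.14, 0.99, -0.0, 0.0]
contact_force: [-0.9, 0.2, -1.4]
gripper_width: 36.2
grasp_force: 60.2
```

```bash
python3 -c "
from h import *
shift([441.6,-4.7,41.6])"
```

```text
shift [ 0.5  0.7 13.6] pos [442.3  -5.2  55.2] rot [-0.961 -0.276] F [-0.9  0.2 -1.4] w 36.2 t 19.95
```

Emit:
drive_tool([
  [1,0,0,5,0],
  [1,0,0,9,0],
  [1,0,0,12,0],
  [1,0,0,13.5,0],
  [1,0,0,14.5,0],
  [1,0,0,14.5,0],
  [1,0,0,14.5,0],
])

```text
clock: 20.65
position: [441.9, -5.5, 41.6]
ee_rot: [-0.14, 0.99, -0.0, -0.0]
contact_force: [-3.9, 0.3, 7.9]
gripper_width: 36.0
grasp_force: 61.1
```

Contact at the expected height. Releasing.

Emit:
drive_tool([
  [-1,0,0,0,0],
  [-1,0,0,0,0],
  [-1,0,0,0,0],
  [-1,0,0,0,0],
  [-1,0,0,0,0],
  [-1,0,0,0,0],
  [-1,0,0,-20,0],
  [-1,0,0,-60,0],
  [-1,0,0,-100,0],
  [-1,0,0,-110,0],
  [-1,0,0,-110,0],
])

```text
clock: 21.75
position: [443.1, -5.0, 152.3]
ee_rot: [-0.139, 0.99, 0.001, 0.002]
contact_force: [0.4, -0.1, -0.4]
gripper_width: 85.6
grasp_force: 0.0
```

Run:
```python
from h import *
c,im=shot("wrist","w11.png"); c2,t=shot("top","t11.png")
im0=cv2.imread("pics/top0.png"); hsv=cv2.cvtColor(im0,40)
# nut outer hexagon orientation: fit from top and print corner directions
K=cam("top"); m=((hsv[...,1]<70)&(hsv[...,2]>110)).astype(np.uint8)*255; w=np.zeros_like(m); cv2.circle(w,(350,257),20,255,-1)
k=max(cv2.findContours(m&w,0,1)[0],key=cv2.contourArea); P=pix2w(K,k.reshape(-1,2),12)[:,:2]-[469.7,-226.1]
a=np.arctan2(P[:,1],P[:,0]); r=np.hypot(*P.T); print("corner dir mod60",np.degrees(np.angle(np.sum(r**4*np.exp(6j*a))))/6)
shift([469.7,-226.1,148])
cv2.imwrite("pics/v11.png",np.hstack([im,cv2.resize(t[230:310,220:300],(240,240))[:,:],])if 0 else im)
```

```text
corner dir mod60 -19.406962831468608
shift [  33.4 -219.9    1.6] pos [441.2  -5.5 149.6] rot [-0.961 -0.276] F [-1.  -1.  -0.4] w 85.7 t 21.85
```

View pics/w11.png

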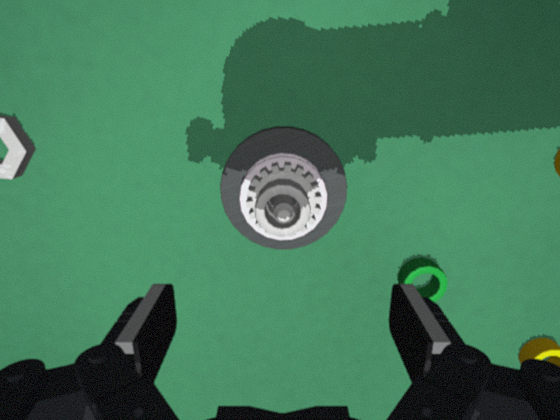

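The sleeve is standing on the gear, concentric with the spindle at (284,205). Next is the nut.

Emit:
drive_tool([
  [-1,7,-45,0,0],
  [-1,14,-90,0,0],
  [-1,21,-135,0,0],
  [-1,28,-180,0,0],
  [-1,32,-208,0,0],
  [-1,33,-220,0,0],
  [-1,33,-220,0,0],
  [-1,33,-220,0,0],
  [-1,33,-220,0,0],
])

```text
clock: 22.75
position: [470.7, -224.8, 150.1]
ee_rot: [-0.14, 0.99, 0.0, -0.001]
contact_force: [-0.7, -0.7, -0.5]
gripper_width: 85.4
grasp_force: 0.0
```

Run:
```python
from h import *
c,im=shot("wrist","w12.png"); s=w2pix(c,[469.7,-226.1,12])[0]
hsv=cv2.cvtColor(im,40); m=((hsv[...,1]<70)&(hsv[...,2]>110)).astype(np.uint8)*255; w=np.zeros_like(m); cv2.circle(w,tuple(s.astype(int)),80,255,-1)
k=max(cv2.findContours(m&w,0,1)[0],key=cv2.contourArea); P=pix2w(c,k.reshape(-1,2),12)[:,:2]
(x,y),rr=cv2.minEnclosingCircle(P.astype(np.float32)); P=P-[x,y]
# fit flats: orientation minimising support spread
th=np.radians(np.arange(0,60,.5)); H=[sum(np.ptp(P@[np.cos(t+i*np.pi/3),np.sin(t+i*np.pi/3)]) for i in range(3)) for t in th]
i=np.argmin(H); print(s,x,y,rr,"flat normal",np.degrees(th[i]),"across",H[i]/3)
Rm=R.from_quat(arm.read_state()["ee_rot"]).as_matrix(); print("tool y dir",np.degrees(np.arctan2(Rm[1,1],Rm[0,1])))
shift([x,y,1])
```

```text
[281.79415454 192.60640779] 469.9862365722656 -226.57334899902344 26.62828826904297 flat normal 10.0 across 47.029205198948546
tool y dir 106.1322508117305
shift [  1.4  -1.5 149.4] pos [ 471.  -224.7  150.4] rot [-0.961 -0.278] F [ 0.   0.6 -0.1] w 85.4 t 22.8
```

View pics/w12.png

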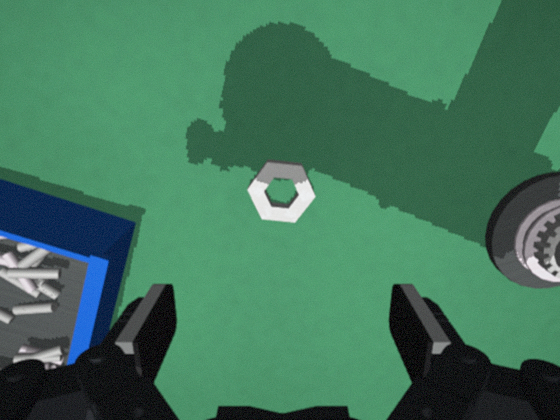

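Run:
```python
from h import *
c=cam("top"); P=pix2w(c,[(400,232),(396,148),(512,236)],72)[:,:2]; print(P)
n=np.array([470,-226.6]); t=np.linspace(0,1,50)[:,None]
for a in(130,70,106):
    y=np.array([np.cos(np.radians(a)),np.sin(np.radians(a))]); x=np.array([y[1],-y[0]])
    E=np.vstack([P[0]+t*(P[1]-P[0]),P[0]+t*(P[2]-P[0])])-n; q=np.c_[E@x,E@y]
    i=np.argmin(np.hypot(np.maximum(abs(q[:,0])-43,0),np.maximum(abs(q[:,1])-57,0))); print(a,q[i],np.hypot(*E.T).min())
```

```text
[[ 520.43869029 -333.3330117 ]
 [ 725.69958264 -339.31590666]
 [ 506.5510694  -593.29821291]]
130 [ -29.96837904 -114.18359568] 118.05082491899468
70 [ 83.90170503 -83.0451754 ] 118.05082491899468
106 [  19.06517585 -116.50114306] 118.05082491899468
```

The nut at (282,192) points corners at the pads, so I turn −24° to face its flats. The bin is about 118 mm away, which is clear.

Emit:
drive_tool([
  [-1,1.4,-1.5,20,-8],
  [-1,1.4,-1.5,50,-16],
  [-1,1.4,-1.5,80,-24],
  [-1,1.4,-1.5,110,-24],
  [-1,1.4,-1.5,130,-24],
  [-1,1.4,-1.5,142,-24],
  [-1,1.4,-1.5,148,-24],
  [-1,1.4,-1.5,149,-24],
  [-1,1.4,-1.5,149,-24],
  [-1,1.4,-1.5,149,-24],
])

```text
clock: 23.8
position: [471.0, -227.9, 2.6]
ee_rot: [-0.342, 0.94, -0.001, 0.001]
contact_force: [-0.3, 0.0, -0.0]
gripper_width: 85.4
grasp_force: 0.0
```

```bash
python3 -c "
from h import *
shift([470,-226.6,0])
Rm=R.from_quat(arm.read_state()['ee_rot']).as_matrix(); print(np.degrees(np.arctan2(Rm[1,1],Rm[0,1])))"
```

```text
shift [-0.1  1.6  2.6] pos [ 471.  -227.9    2.6] rot [-0.766 -0.643] F [-0.3  0.  -0. ] w 85.4 t 23.8
130.03834863151243
```

Emit:
drive_tool([
  [-1,0,1.6,3,0],
  [-1,0,1.6,3,0],
  [1,0,1.6,3,0],
  [1,0,1.6,3,0],
  [1,0,1.6,3,0],
  [1,0,1.6,3,0],
  [1,0,1.6,3,0],
  [1,0,1.6,3,0],
  [1,0,1.6,3,0],
  [1,0,1.6,3,0],
])

```text
clock: 24.8
position: [469.6, -226.6, -1.0]
ee_rot: [-0.342, 0.94, -0.0, 0.0]
contact_force: [0.3, 0.2, 5.7]
gripper_width: 44.6
grasp_force: 62.2
```

Emit:
drive_tool([
  [1,0,0,-5,0],
  [1,0,0,-20,0],
  [1,0,0,-50,0],
  [1,0,0,-90,0],
  [1,0,0,-115,0],
  [1,0,0,-115,0],
  [1,0,0,-115,0],
])

```text
clock: 25.5
position: [468.5, -226.2, 113.3]
ee_rot: [-0.342, 0.94, 0.0, -0.0]
contact_force: [-0.9, 0.6, -1.4]
gripper_width: 44.2
grasp_force: 61.6
```

Run:
```python
from h import *
shot("wrist","w13.png")
shift([441.6,-4.7,115])
```

```text
shift [-122.2  186.6   -2.3] pos [ 467.9 -226.1  112.4] rot [-0.766 -0.643] F [ 0.7  0.7 -1.5] w 44.4 t 25.55
```

View pics/w13.png

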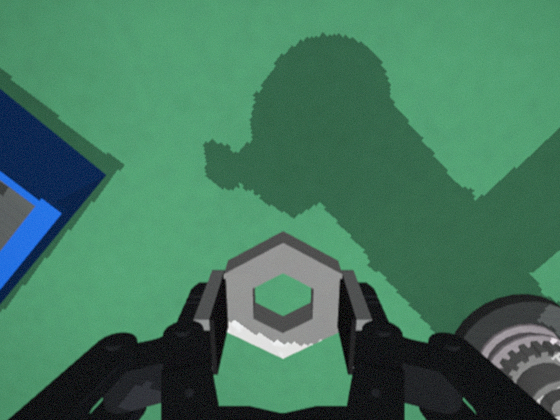

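The nut is held on its flats, with its hole at (283,297). Carrying it over.

Emit:
drive_tool([
  [1,-25,38,-2,0],
  [1,-50,76,-2,0],
  [1,-75,115,-2,0],
  [1,-100,153,-2,0],
  [1,-115,176,-2,0],
  [1,-122,186.5,-2,0],
  [1,-122,186.5,-2,0],
  [1,-122,186.5,-2,0],
  [1,-122,186.5,-2,0],
  [1,-122,186.5,-2,0],
])

```text
clock: 26.55
position: [442.5, -6.2, 115.3]
ee_rot: [-0.341, 0.94, 0.0, -0.0]
contact_force: [0.3, 0.2, -1.8]
gripper_width: 44.0
grasp_force: 61.7
```

```bash
python3 -c "
from h import *
shift([441.6,-4.7,66])"
```

```text
shift [-0.3  1.7 49.3] pos [442.5  -6.2 115.3] rot [-0.767 -0.642] F [ 0.3  0.2 -1.8] w 44.0 t 26.55
```

Emit:
drive_tool([
  [1,0,1.5,15,0],
  [1,0,1.5,30,0],
  [1,0,1.5,40,0],
  [1,0,1.5,46,0],
  [1,0,1.5,49,0],
  [1,0,1.5,49,0],
  [1,0,1.5,49,0],
])

```text
clock: 27.25
position: [442.1, -4.0, 67.0]
ee_rot: [-0.342, 0.94, -0.0, 0.0]
contact_force: [0.1, -0.3, -0.6]
gripper_width: 44.4
grasp_force: 61.8
```

```bash
python3 -c "
from h import *
shift([441.6,-4.7,57])"
```

```text
shift [ 0.8 -0.2 10. ] pos [442.1  -4.   67. ] rot [-0.766 -0.643] F [ 0.1 -0.3 -0.6] w 44.4 t 27.25
```

Emit:
drive_tool([
  [1,0.5,0,4,0],
  [1,0.5,0,7,0],
  [1,0.5,0,9,0],
  [1,0.5,0,10,0],
  [1,0.5,0,10.7,0],
  [1,0.5,0,10.7,0],
  [1,0.5,0,10.7,0],
])

```text
clock: 27.95
position: [441.2, -4.5, 57.0]
ee_rot: [-0.342, 0.94, -0.0, -0.0]
contact_force: [-4.5, 0.8, 9.1]
gripper_width: 44.4
grasp_force: 63.1
```

Seated. Releasing and backing off.

Emit:
drive_tool([
  [-1,0,0,0,0],
  [-1,0,0,0,0],
  [-1,0,0,0,0],
  [-1,0,0,0,0],
  [-1,0,0,0,0],
  [-1,0,0,0,0],
  [-1,0,0,-20,0],
  [-1,0,0,-60,0],
  [-1,0,0,-100,0],
  [-1,0,0,-110,0],
  [-1,0,0,-110,0],
  [-1,0,0,-110,0],
])

```text
clock: 29.15
position: [440.3, -4.6, 164.9]
ee_rot: [-0.342, 0.94, 0.0, -0.001]
contact_force: [-0.1, -0.3, -1.1]
gripper_width: 85.4
grasp_force: 0.0
```

Run:
```python
from h import *
c,im=shot("wrist","w14.png"); s,sc=shot("scene","s14.png"); p=w2pix(s,[441.6,-4.7,40])[0].astype(int)
cr=cv2.resize(sc[p[1]-50:p[1]+50,p[0]-50:p[0]+50],(420,420),interpolation=2)
cv2.imwrite("pics/v14.png",cv2.resize(np.hstack([im[:,120:480],cr]),None,fx=1,fy=1)); shift([441.6,-4.7,170])
```

```text
shift [-1.1 -0.9 -5.7] pos [440.2  -4.7 164.3] rot [-0.766 -0.643] F [-0.1  0.4 -1. ] w 85.4 t 29.25
```

View pics/v14.png

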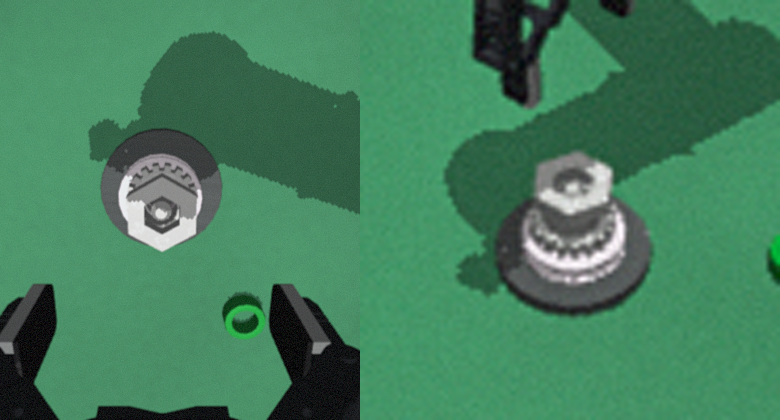

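The full stack is on the spindle: pulley, gear, sleeve, nut, all flat and centred, with the nut at (162,213) in the left panel and the gripper clear above.

```bash
python3 -c "
from bench import arm
print(arm.job_done())"
```

```text
the job is handed in; nothing more can be done
None
```

The pulley, gear, sleeve and nut are stacked flat on the spindle in that order, the dial gauge and screwdriver were not touched, and the job was handed in after about 29 s; no verdict came back.

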